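# Clamp a starter solenoid in the holding fixture

## Task

Lay the starter solenoid (steel cylinder with a square flange at one end and a black cap with studs at the other) across the two V plates of the holding fixture, either way round, so that flange and cap hang just outside the plates and the cylinder rests fully in both Vs; set it down, do not drop it. Let go of it, then fold the open hinged strap fully down so that its pad rests on it, and only then turn the strap's wing fastener a quarter turn clockwise to its stop so that it is locked. Leave everything else on the bench where it is.

Things in the scene. Friction and masses are not known exactly. Their poses are not given: they have to be found in the camera images.
- fixture: fixed steel fixture, base 215x100x12 mm; origin: centre of its underside. Front post at x=-75 mm (16x20, top z 79); hinge tower at x=+85 (60 wide, top z 94). Two 10 mm thick 90-degree V plates at y=-29 and +29 mm (68 mm over outer faces, 48 mm gap between, tops z 55) carry a lying 44 mm cylinder with its axis along y at x=0, z=58 mm
- solenoid: starter solenoid, 0.4 kg, lying loose: steel cylinder 44 mm in diameter, 78 mm long between a square steel flange (44x44x6 mm, +x end, with a 10 mm nose) and a square black cap (44x44x10 mm, -x end) with two copper studs 14 mm long pointing endwise. Origin under the middle of the cylinder, on the side lying down at the start; x along its axis, z up at the start
- solenoid_center (a point): the middle of the solenoid's cylinder, on its axis (22 mm above the origin of solenoid); same axes
- strap (a joint): hinged clamp strap, aluminium bar 30 mm wide, 6 mm thick, reaching 200 mm from its hinge. 0 = level, pad just touching a properly seated solenoid; grows as it is lifted; 1.57 = upright; 1.85 = stop, leaning away from the front post; goes to -0.05 if nothing lies beneath. Stiff hinge: it stays where it is left (about 3 N moves its end)
- strap_hinge (a point): hinge axis of the strap, 85 mm up on the hinge tower, x axis along the strap away from its free end, y axis along the hinge axis
- strap_tab (a point): mid-thickness point on the strap's free end tab, 187 mm from the hinge, 13 mm from the tab's end (2 mm above the hinge axis when the strap is level); x towards the hinge, y across the strap, z out of its upper face. The tab can be pinched across its 30 mm width
- wing (a joint): captive quarter-turn wing fastener on the strap's upper face, 160 mm from the hinge. 0 = bar along the strap (unlocked); 1.571 = stop, bar across the strap (locked); grows clockwise seen from above the upper face; light friction
- wing_grip (a point): point on the fastener's axis at grip height: steel wing bar 32 mm long, 12 mm thick, 25 mm tall; this point is 8 mm below its top and 22 mm above the strap's upper face; x along the bar, z out of the strap along the axis
- pinion: bystander: steel starter drive: 60 mm disc with a 28 mm toothed neck on top, 58 mm tall, standing; origin at the centre of its underside
- wrench: bystander: steel spanner, 170 mm long, lying
- screwdriver: bystander: screwdriver, about 200 mm long, lying
- hammer: bystander: hammer, about 250 mm long, lying
- jar: bystander: glass jar with a steel cap, 70 mm wide, 85 mm tall
- can: bystander: aluminium spray can, 66 mm wide, 170 mm tall
- socket: bystander: steel wrench socket, a 28 mm wide, 38 mm tall tube standing on end
Mind the look-alikes: they are no part of the job. Leave any brown or turquoise look-alike of the solenoid alone.

How it is judged:
On the way, in this order (a step that is already met when the one before it is completed fails the run):
1. the solenoid lies in both Vs, let go, with the strap still open and the fastener still unlocked (x of solenoid_center in the frame of fixture between -0.005 and 0.005 m and y of solenoid_center in the frame of fixture between -0.009 and 0.009 m and z of solenoid_center in the frame of fixture between 0.052 and 0.062 m and angle between the x axis of solenoid_center and the y axis of fixture, either way round below 0.09 rad and contact force between the fingers and solenoid below 0.3 N and value of joint strap above 0.5 rad and value of joint wing below 0.7 rad), for 0.2 s.
2. the strap is folded flat onto the seated solenoid, with the fastener still unlocked (x of solenoid_center in the frame of fixture between -0.005 and 0.005 m and y of solenoid_center in the frame of fixture between -0.009 and 0.009 m and z of solenoid_center in the frame of fixture between 0.052 and 0.062 m and angle between the x axis of solenoid_center and the y axis of fixture, either way round below 0.09 rad and value of joint strap below 0.045 rad and value of joint wing below 0.8 rad), for 0.2 s.
3. the wing fastener is turned to its stop with the strap down (x of solenoid_center in the frame of fixture between -0.005 and 0.005 m and y of solenoid_center in the frame of fixture between -0.009 and 0.009 m and z of solenoid_center in the frame of fixture between 0.052 and 0.062 m and angle between the x axis of solenoid_center and the y axis of fixture, either way round below 0.09 rad and value of joint strap below 0.045 rad and value of joint wing above 1.42 rad), for 0.2 s.
At the end, for the whole second after the job is handed in: Solenoid released and still in both Vs (middle within 5 mm across and 9 mm along the axis of the fixture's middle, 52 to 62 mm up, axis within 0.09 rad of the fixture's y), strap down on it (below 0.045 rad), wing fastener turned at least 1.42 rad (all of step 3 and contact force between the fingers and solenoid below 0.3 N and linear speed of solenoid below 0.02 m/s); the robot touches nothing.
It fails at once if the solenoid is dropped (falls faster than 0.45 m/s out of the fingers) (linear speed of solenoid above 0.45 m/s and contact force between the fingers and solenoid below 0.05 N).
It fails at once if another thing on the bench is moved by more than 40 mm (distance of any of pinion, wrench, screwdriver, hammer, jar, can, socket from where it was at the start of the episode above 0.04 m).
It also fails if it takes over 72 s, if anything falls off the work surface, if the arm or the gripper's body presses on something with over 40 N, if the wrist force passes 120 N, or if a joint passes its speed limit or range.

## Robot

A 6-joint arm with a two-finger parallel gripper is mounted at the origin on the work surface. World frame = base frame: x ahead of the robot, y to its left, z up, the work surface at z = 0. Lengths are in m, angles in rad, forces in N, time in s.
With the tool pointing down it reaches from about 0.275 to 0.875 m from the base axis. Payload 12.5 kg.
Tool frame: the origin (TCP) lies at the very end of the fingers, on their centre line; the grasp point (between the pads) lies 19 mm behind it; z points along the fingers, y is the line along which they close (so a half turn about z gives the same grasp; the last joint's range is limited). The gripper opens to 85 mm and grips with 20 to 120 N. Pads are 22 mm wide; open, the fingers measure 114 mm over their backs; the gripper's body (76 mm by 85 mm) begins 54 mm behind the grasp point. The pads swing forward as they close: fully open they stand 13 mm farther back than shut.
Start: joints at [-1.409, 0.351, 1.652, -0, 1.139, -0.085], TCP at [0.134, -0.533, 0.231] pointing down, gripper open.
Joint ranges: [-2.75, 2.75], [-0.79, 2.1], [0.01, 2.65], [-1.57, 4.71], [0.07, 3.14], [-2.87, 2.87]. Speed limits (rad/s): [2.22, 2.22, 2.79, 3.14, 3.14, 3.14].

## Interface

Orientations are given as a 3x3 rotation matrix whose columns are the frame's x, y, z axes.
In Python, from bench import manip gives the robot as it stands. Calls block until the motion is done:
- manip.move_ptp(position, orientation): joint-space move of the TCP to a pose.
- manip.move_l(position, attitude=None, max_speed=0.15): straight line of the TCP; attitude=None keeps the orientation; max_speed is the mean speed in m/s.
- manip.move_j(angles): joint-space move.
- manip.set_gripper(opening, effort=None): opening from 0.0 (shut) to 1.0 (fully open); effort is the grip in N (None keeps the last); returns when the fingers have stopped.
- manip.dwell(seconds).
- manip.inverse_kinematics(position, orientation): joint angles nearest the present ones, or None.
- manip.grab_frame(name): name is "side" or "top"; returns (picture, depth): 420x560x3 uint8, red, green, blue; 420x560 float32, m along the optical axis (not along the pixel's ray), 0 where there is no reading.
- manip.get_calibration(name): a dict with "camera_matrix" (3x3 intrinsics, pixels), "k1" (the pictures are not rectified: a ray, as slopes to the right and down, at radius r is drawn at 1 + k1 r^2 times it, then the intrinsics apply), "R" (3x3) and "t" (3): a world point X has camera coordinates R X + t. Camera axes: x right, y down, z forward; pixel columns grow to the right and rows downward; lengths in m; the calibration is good to about 2 mm. A picture is of the moment at which its call begins. get_calibration takes no time and is no camera call.
A pose or a line that the arm cannot do raises manip.Unreachable and nothing moves.
- manip.sign_off(): hands the job in; it is judged then, once.
Trained networks look in the newest picture that a camera, given by its name, has taken for a name from the list of things; names that differ only in an ending like _2 or _b are one class to them, and where a whole thing is asked for, a point or a joint stands for the part that bears it (a point fixed in the world has none). Each returns a list of dicts, best first, with "confidence" (0 to 1); they miss things now and then, are a little off and sometimes report something else, mostly with a low value. They report only what shows in the picture. A call takes as long as a camera call. They do not tell look-alikes from the thing itself.
- manip.look_for(camera, name): "at" ([x, y, z] in m, in world coordinates, good to about 4 mm: the middle of the surface that is visible of it).
Readings, each from a call of its own:
- manip.current_time(): time.
- manip.current_qpos(): joint angles.
- manip.current_joint_vel(): joint speeds.
- manip.current_joint_torque(): joint torques, N m.
- manip.current_ee_pos(): TCP position.
- manip.current_tcp_rot(): TCP orientation.
- manip.current_force(): force on the tool from outside, world axes, zero at the start.
- manip.current_ft_torque(): the same for the moment, N m.
- manip.current_grip_width(): opening from 0.0 (shut) to 1.0 (fully open).
- manip.current_grip_force(): force on a finger pad.
Only numpy, scipy, OpenCV 4.12 (cv2) and the standard library are available. Lean on these libraries where they do the work, as an engineer would, in place of code of your own. Each camera call takes 0.05 s, during which the arm holds its last target. There are 200 camera calls.

## Working session

There is one attempt and no reset: what is moved stays moved. The work goes in short steps, each a Python script; the robot and the scene stay as the last script left them, time stands still between calls to the robot, and variables do not carry over. Pictures are saved under pics/ and viewed, at most 10 in all, crops included, and the job is handed in when it is done.

```bash
ls; mkdir -p pics; python3 - <<'E'
from bench import manip
import cv2,numpy as np
for n in ["side","top"]:
    p,d=manip.grab_frame(n); cv2.imwrite(f"pics/{n}0.png",p[:,:,::-1]); np.save(f"{n}0.npy",d)
    c=manip.get_calibration(n); print(n,c)
    for o in ["fixture","solenoid","strap_tab","wing_grip","strap"]:
        print(o,[(np.round(x["at"],3).tolist(),round(x["confidence"],2)) for x in manip.look_for(n,o)])
print(manip.current_time())
E
```

```text
pics
side {'camera_matrix': array([[468.98961285,   0.        , 274.8036208 ],
       [  0.        , 468.98961285, 217.68149525],
       [  0.        ,   0.        ,   1.        ]]), 'k1': -0.07294615912442948, 'R': array([[-0.86893614, -0.49492284, -0.00116925],
       [-0.25973906,  0.45803238, -0.85014232],
       [ 0.4212904 , -0.73841568, -0.52655168]]), 't': array([0.52066335, 0.22746568, 0.89269147])}
fixture [([0.58, -0.039, 0.025], 0.8), ([0.653, -0.024, 0.212], 0.55)]
solenoid [([0.418, 0.419, 0.039], 0.91), ([0.513, 0.119, 0.033], 0.88), ([0.443, 0.272, 0.036], 0.78)]
strap_tab [([0.65, -0.026, 0.216], 0.67)]
wing_grip []
strap [([0.655, -0.025, 0.213], 0.79)]
top {'camera_matrix': array([[463.03752586,   0.        , 280.52105106],
       [  0.        , 463.03752586, 208.56508664],
       [  0.        ,   0.        ,   1.        ]]), 'k1': -0.13422349687771926, 'R': array([[ 0.0215517 , -0.99957752,  0.01950153],
       [-0.98232893, -0.02479911, -0.18551249],
       [ 0.18591774, -0.0151588 , -0.98244837]]), 't': array([-9.37276763e-04,  5.90515645e-01,  1.11559744e+00])}
fixture [([0.573, -0.05, 0.009], 0.78)]
solenoid [([0.421, 0.397, 0.04], 0.98), ([0.449, 0.258, 0.042], 0.92), ([0.518, 0.109, 0.043], 0.72)]
strap_tab [([0.652, -0.033, 0.209], 0.67), ([0.68, -0.361, 0.019], 0.17)]
wing_grip []
strap [([0.658, -0.034, 0.208], 0.98)]
0.6
```

View pics/side0.png

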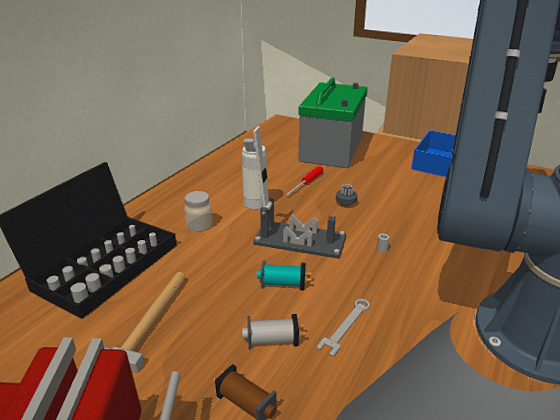

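View pics/top0.png

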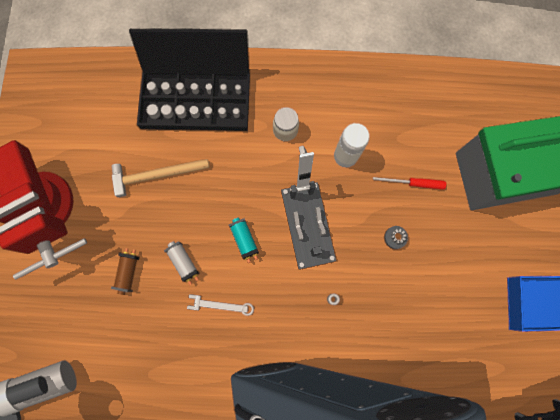

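Candidates for the solenoid, in top-camera pixels: turquoise (243,240), bare steel (183,262) and brown (126,272). The task describes a steel cylinder, so (183,262) fits; in the side view it is at (272,332). I'll confirm that in a crop and measure from both depth clouds.

```bash
cat > h.py <<'E'
import numpy as np,cv2
from bench import manip
def cloud(n,d=None):
    p=None
    if d is None: p,d=manip.grab_frame(n)
    c=manip.get_calibration(n); h,w=d.shape
    uv=np.stack(np.meshgrid(np.arange(w),np.arange(h)),-1).reshape(-1,1,2).astype(float)
    k=cv2.undistortPoints(uv,c["camera_matrix"],np.array([c["k1"],0,0,0.]))[:,0]
    X=np.c_[k,np.ones(len(k))]*d.reshape(-1,1)
    W=((X-c["t"])@c["R"]).reshape(h,w,3); W[d==0]=np.nan
    return p,W
def proj(n,P):
    c=manip.get_calibration(n); r=cv2.Rodrigues(c["R"])[0]
    return cv2.projectPoints(np.atleast_2d(P).astype(float),r,c["t"],c["camera_matrix"],np.array([c["k1"],0,0,0.]))[0][:,0]
E
cat > m.py <<'E'
from h import *
for n in ["side","top"]:
    _,W=cloud(n,np.load(f"{n}0.npy")); P=W.reshape(-1,3)
    z=P[:,2]
    # table check
    m=(abs(P[:,0]-.5)<.25)&(abs(P[:,1])<.4)&(abs(z)<.012); print(n,"table z",np.median(z[m]))
    # solenoid
    m=(np.hypot(P[:,0]-.446,P[:,1]-.265)<.075)&(z>.012)&(z<.08); S=P[m]
    mm=S[:,:2].mean(0); u,s,v=np.linalg.svd(S[:,:2]-mm,full_matrices=False)
    a=(S[:,:2]-mm)@v[0]; b=(S[:,:2]-mm)@v[1]
    print("sol mean",mm,"axis",v[0],"ext",np.percentile(a,[0,1,99,100]),np.percentile(b,[1,99]),"ztop",np.percentile(S[:,2],[50,90,99]),len(S))
    for lo in np.arange(-.07,.07,.01):
        q=(a>=lo)&(a<lo+.01)
        if q.sum()>3: print("  a%.2f n%d zmax %.3f b[%.3f %.3f]"%(lo,q.sum(),np.percentile(S[q,2],95),*np.percentile(b[q],[2,98])))
    # fixture
    m=(abs(P[:,0]-.58)<.16)&(abs(P[:,1]+.04)<.1)&(z>.008)&(z<.3); F=P[m]
    for zl,zh in [(.007,.017),(.045,.06),(.07,.086),(.086,.1),(.13,.3)]:
        q=F[(F[:,2]>zl)&(F[:,2]<zh)]
        if len(q)>3:
            r=cv2.minAreaRect((q[:,:2]*1000).astype(np.float32)); print("fix z",zl,zh,len(q),"mean",q.mean(0).round(4),"rect",np.round(r[0],1),np.round(r[1],1),round(r[2],1))
E
python3 m.py; python3 - <<'E'
import cv2,numpy as np
t=cv2.imread('pics/top0.png')[140:320,150:350]; s=cv2.imread('pics/side0.png')[110:360,220:360]
t=cv2.resize(t,None,fx=2.2,fy=2.2,interpolation=3); s=cv2.resize(s,None,fx=2.3,fy=2.3,interpolation=3)
o=np.zeros((max(len(t),len(s)),t.shape[1]+s.shape[1],3),np.uint8); o[:len(t),:t.shape[1]]=t; o[:len(s),t.shape[1]:]=s
cv2.imwrite('pics/crop1.png',o); print(o.shape)
E
```

```text
side table z -0.0008339345824106719
sol mean [0.44753679 0.27367695] axis [0.82386552 0.56678533] ext [-0.06067317 -0.05769434  0.05526607  0.05734241] [-0.02826454  0.0132401 ] ztop [0.03587639 0.04277589 0.0445798 ] 1350
  a-0.07 n4 zmax 0.024 b[-0.017 0.002]
  a-0.06 n45 zmax 0.026 b[-0.022 0.006]
  a-0.05 n108 zmax 0.044 b[-0.029 0.014]
  a-0.04 n141 zmax 0.044 b[-0.029 0.014]
  a-0.03 n124 zmax 0.043 b[-0.021 0.013]
  a-0.02 n130 zmax 0.043 b[-0.022 0.012]
  a-0.01 n121 zmax 0.043 b[-0.019 0.013]
  a0.00 n128 zmax 0.043 b[-0.021 0.012]
  a0.01 n125 zmax 0.043 b[-0.022 0.011]
  a0.02 n130 zmax 0.043 b[-0.025 0.012]
  a0.03 n121 zmax 0.044 b[-0.020 0.012]
  a0.04 n129 zmax 0.044 b[-0.030 0.013]
  a0.05 n44 zmax 0.030 b[-0.016 0.001]
fix z 0.007 0.017 1464 mean [ 0.5515 -0.0491  0.0117] rect [592.5 -58.3] [152.6 297.8] 88.2
fix z 0.045 0.06 244 mean [ 0.5924 -0.0593  0.0511] rect [618.1 -56.6] [115.  268.8] 77.3
fix z 0.07 0.086 148 mean [ 0.6063 -0.0645  0.0779] rect [617.6 -57.7] [114.7 269.1] 78.2
fix z 0.086 0.1 132 mean [ 0.659  -0.0513  0.092 ] rect [676.  -77.1] [ 39.2 166.5
[... 550 characters left out ...]
.022]
  a0.00 n68 zmax 0.046 b[-0.019 0.022]
  a0.01 n70 zmax 0.046 b[-0.019 0.022]
  a0.02 n69 zmax 0.046 b[-0.020 0.021]
  a0.03 n67 zmax 0.048 b[-0.020 0.021]
  a0.04 n77 zmax 0.047 b[-0.020 0.022]
  a0.05 n22 zmax 0.030 b[-0.012 0.015]
fix z 0.007 0.017 2392 mean [ 0.5505 -0.0608  0.0129] rect [580.2 -49.5] [308.2 194. ] 2.8
fix z 0.045 0.06 149 mean [ 0.5747 -0.0655  0.0516] rect [613.7 -63.9] [104.7 268.7] 78.9
fix z 0.07 0.086 84 mean [ 0.5435 -0.0732  0.0789] rect [615.7 -61. ] [108.1 270.1] 78.1
fix z 0.086 0.1 157 mean [ 0.6464 -0.0477  0.0932] rect [672.8 -80.3] [ 39.4 161.3] 39.0
fix z 0.13 0.3 473 mean [ 0.6645 -0.0444  0.2188] rect [689.6 -82.6] [ 51.  143.7] 24.9
(575, 762, 3)
```

View pics/crop1.png

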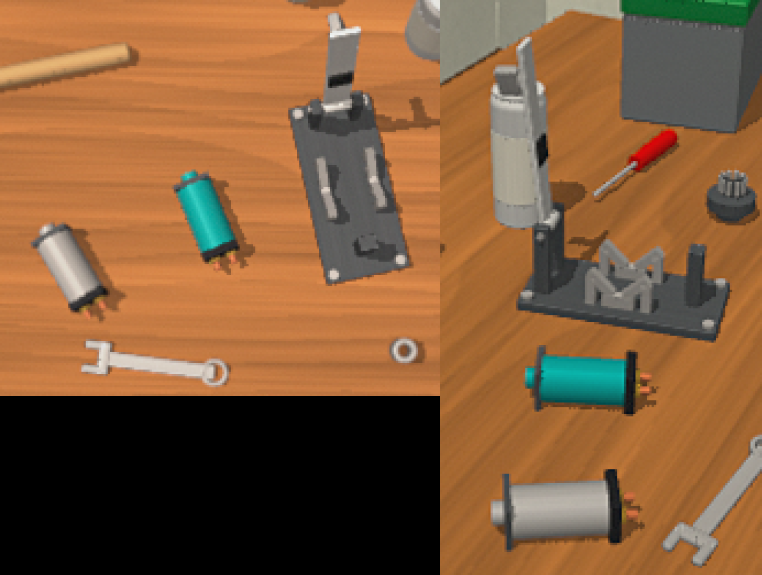

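The crop shows the bare steel solenoid, with its black cap and studs toward the robot and the steel flange with nose at the far end. The fixture is dark, with its post on the robot side, the hinge tower on the far side and the strap open. The two cameras differ by several mm in y, so I'll fit the outlines properly and use the gripper as a check on each camera.

```bash
cat > m2.py <<'E'
from h import *
for n in ["side","top"]:
    img=cv2.imread(f"pics/{n}0.png"); hsv=cv2.cvtColor(img,cv2.COLOR_BGR2HSV)
    _,W=cloud(n,np.load(f"{n}0.npy")); z=W[...,2]
    box=(abs(W[...,0]-.59)<.2)&(abs(W[...,1]+.05)<.13)
    base=(box&(z>.006)&(z<.019)&(hsv[...,1]<70)).astype(np.uint8)
    k,l,st,c=cv2.connectedComponentsWithStats(base,connectivity=8); i=1+np.argmax(st[1:,4]); q=W[l==i]
    r=cv2.minAreaRect((q[:,:2]*1000).astype(np.float32)); print(n,"base",st[i,4],"z",np.median(q[:,2]).round(4),"c",np.round(r[0],1),"size",np.round(r[1],1),"ang",round(r[2],2))
    def part(name,zl,zh,cx,cy,rad):
        m=(np.hypot(W[...,0]-cx,W[...,1]-cy)<rad)&(z>zl)&(z<zh)&(hsv[...,1]<90); q=W[m]
        if len(q)>4:
            r=cv2.minAreaRect((q[:,:2]*1000).astype(np.float32)); print("  ",name,len(q),"zmed",np.median(q[:,2]).round(4),"rect",np.round(r[0],1),np.round(r[1],1),round(r[2],1))
    part("post",.072,.09,.515,-.075,.04)
    part("tower",.086,.1,.67,-.04,.06)
    part("vtops",.046,.062,.575,-.055,.06)
    part("strap",.13,.35,.69,-.04,.08)
    m=(np.hypot(W[...,0]-.446,W[...,1]-.265)<.08)&(z>.012)&(z<.08); q=W[m]
    r=cv2.minAreaRect((q[:,:2]*1000).astype(np.float32)); print("  sol rect",np.round(r[0],1),np.round(r[1],1),round(r[2],1))
E
python3 m2.py
```

```text
side base 1518 z 0.0116 c [559.8 -56.1] size [214.5 103.8] ang 13.79
   post 41 zmed 0.0776 rect [487.3 -73.1] [14.3 22. ] 23.5
   tower 102 zmed 0.0919 rect [641.6 -34.6] [15.8 63.8] 12.9
   vtops 91 zmed 0.0492 rect [560.4 -57.6] [69.  73.4] 13.7
   strap 564 zmed 0.2303 rect [669.6 -29.4] [49.1 35.8] 15.7
  sol rect [450.9 265.6] [117.6  48.1] 32.6
top base 2465 z 0.013 c [557.6 -60.3] size [213.4  99.4] ang 13.44
   post 56 zmed 0.0794 rect [485.3 -77.8] [16.  20.5] 12.9
   tower 140 zmed 0.0934 rect [640.4 -40.5] [18.3 64.5] 13.6
   vtops 104 zmed 0.0524 rect [558.2 -60.1] [68.2 68.7] 12.7
   strap 420 zmed 0.2363 rect [667.3 -34.1] [48.9 30.2] 11.4
  sol rect [450.4 260. ] [118.9  45.3] 34.0
```

```bash
cat >> h.py <<'E'
def down(deg):
    a=np.deg2rad(deg);c,s=np.cos(a),np.sin(a)
    return np.array([[c,s,0],[s,-c,0],[0,0,-1.]])
E
python3 - <<'E'
from h import *
for nm,p,y in [("sol",(.4505,.261,.003),34),("place",(.5585,-.059,.04),103.5),("tab",(.7,-.025,.25),13.5),("tabdn",(.46,-.083,.07),13.5),("wing",(.486,-.076,.095),13.5),("wing2",(.486,-.076,.095),-76.5)]:
    for d in (0,180):
        q=manip.inverse_kinematics(p,down(y+d)); print(nm,y+d,None if q is None else np.round(q,2))
print(manip.current_tcp_rot().round(2))
q=manip.current_qpos()
manip.move_ptp((.4505,.261,.16),down(34) if manip.inverse_kinematics((.4505,.261,.16),down(34)) is not None else down(214))
print(manip.current_ee_pos(),manip.current_time(),manip.current_qpos().round(2))
e=manip.current_ee_pos()
for n in ["side","top"]:
    p,W=cloud(n); cv2.imwrite(f"pics/{n}1.png",p[:,:,::-1]); np.save(f"W_{n}1.npy",W)
    z=W[...,2]; near=(np.hypot(W[...,0]-e[0],W[...,1]-e[1])<.09)&(z>.12)&(z<.24); q=W[near]
    for lo in np.arange(.14,.24,.01):
        s=q[(q[:,2]>=lo)&(q[:,2]<lo+.01)]
        if len(s)>4:
            ax=np.array([np.cos(np.deg2rad(34)),np.sin(np.deg2rad(34))]); a=(s[:,:2]-e[:2])@ax; b=(s[:,:2]-e[:2])@[ax[1],-ax[0]]
            print(n,"z%.2f n%d along x_tool [%.3f %.3f] y_tool [%.3f %.3f]"%(lo,len(s),a.min(),a.max(),b.min(),b.max()), "zmin %.3f"%s[:,2].min())
E
```

```text
sol 34 [ 0.44  0.65  1.87 -0.    0.63  1.41]
sol 214 [ 0.44  0.65  1.87 -0.    0.63 -1.73]
place 103.5 [-0.19  0.63  1.75 -0.    0.76 -0.42]
place 283.5 [-0.19  0.63  1.75 -0.    0.76  2.72]
tab 13.5 [-0.1   0.62  1.19 -0.    1.34  1.23]
tab 193.5 [-0.1   0.62  1.19 -0.    1.34 -1.91]
tabdn 13.5 [-0.28  0.46  1.99 -0.    0.7   1.06]
tabdn 193.5 [-0.28  0.46  1.99 -0.    0.7  -2.08]
wing 13.5 [-0.25  0.44  1.91 -0.    0.78  1.09]
wing 193.5 [-0.25  0.44  1.91 -0.    0.78 -2.06]
wing2 -76.5 [-0.25  0.44  1.91 -0.    0.78  2.66]
wing2 103.5 [-0.25  0.44  1.91 -0.    0.78 -0.49]
[[ 0.97  0.24  0.  ]
 [ 0.24 -0.97  0.  ]
 [ 0.   -0.   -1.  ]]
[0.45082517 0.26054726 0.16005572] 3.6083 [ 0.43  0.39  1.8  -0.    0.96  1.41]
side z0.17 n29 along x_tool [-0.008 0.013] y_tool [-0.055 -0.045] zmin 0.170
side z0.18 n66 along x_tool [-0.008 0.013] y_tool [-0.057 0.044] zmin 0.180
side z0.19 n72 along x_tool [-0.008 0.013] y_tool [-0.059 0.043] zmin 0.191
side z0.20 n27 along x_tool [-0.008 0.013] y_tool [-0.058 -0.047] zmin 0.200
side z0.21 n9 along x_tool [-0.003 0.014] y_tool [-0.073 -0.042] zmin 0.217
side z0.22 n149 along x_tool [-0.010 0.014] y_tool [-0.076 -0.041] zmin 0.220
side z0.23 n71 along x_tool [-0.015 0.018] y_tool [-0.075 -0.037] zmin 0.230
top z0.18 n5 along x_tool [-0.014 -0.010] y_tool [0.046 0.056] zmin 0.181
top z0.20 n6 along x_tool [-0.013 0.002] y_tool [0.044 0.058] zmin 0.200
top z0.22 n34 along x_tool [-0.015 0.007] y_tool [0.047 0.074] zmin 0.221
top z0.23 n26 along x_tool [-0.019 0.001] y_tool [0.041 0.074] zmin 0.230
```

Each camera is off by about 2-3 mm, in opposite directions, judged against the fingers, so their mean is right:
- **Fixture:** (0.5588, -0.0583), yaw 13.6°. The post and tower positions agree with it.
- **Cylinder centre:** (0.454, 0.265), yaw 33.8°, with the top at about 44 mm.

Next I grasp it.

```bash
python3 - <<'E'
from h import *
R=down(33.8)
manip.move_l((.454,.265,.08),R,.15)
manip.move_l((.454,.265,.003),None,.08)
print("f",manip.current_force().round(1))
manip.set_gripper(0.3,50)
print("w",manip.current_grip_width()*85,manip.current_grip_force(),manip.current_force().round(1))
manip.move_l((.454,.265,.12),None,.08)
print("w",manip.current_grip_width()*85,manip.current_grip_force(),manip.current_force().round(1),manip.current_time())
ims=[]
for n in ["side","top"]:
    p,W=cloud(n); np.save(f"W_{n}2.npy",W); u=proj(n,(.454,.265,.14))[0].astype(int); print(n,u)
    c=p[max(u[1]-90,0):u[1]+90,max(u[0]-110,0):u[0]+110,::-1]; ims.append(cv2.resize(c,(390,320)))
    z=W[...,2]; q=W[(np.hypot(W[...,0]-.454,W[...,1]-.265)<.085)&(z>.10)&(z<.165)]
    ax=np.array([np.cos(np.deg2rad(33.8)),np.sin(np.deg2rad(33.8))]); a=(q[:,:2]-[.454,.265])@ax; b=(q[:,:2]-[.454,.265])@[ax[1],-ax[0]]
    for lo in np.arange(-.08,.08,.01):
        m=(a>=lo)&(a<lo+.01)
        if m.sum()>3: print("  a%.2f n%d z[%.3f %.3f] b[%.3f %.3f]"%(lo,m.sum(),*np.percentile(q[m,2],[2,95]),*np.percentile(b[m],[2,98])))
    print(a.min(),a.max())
cv2.imwrite("pics/held.png",np.hstack(ims))
E
```

```text
f [-0.3 -0.1 -0.7]
w 42.15038815962459 49.992443919181824 [-1.7 -1.5  5.8]
w 42.31212130513055 51.38031005859375 [-0.6 -0.2 -5.7] 7.5833
side [271 282]
  a-0.07 n8 z[0.137 0.141] b[-0.012 0.011]
  a-0.06 n55 z[0.135 0.143] b[-0.016 0.012]
  a-0.05 n155 z[0.119 0.160] b[-0.023 0.019]
  a-0.04 n166 z[0.120 0.160] b[-0.023 0.011]
  a-0.03 n150 z[0.125 0.159] b[-0.022 0.012]
  a-0.02 n92 z[0.125 0.159] b[-0.023 0.003]
  a-0.01 n60 z[0.121 0.150] b[-0.036 -0.026]
  a-0.00 n73 z[0.122 0.150] b[-0.036 -0.027]
  a0.01 n125 z[0.124 0.159] b[-0.029 0.008]
  a0.02 n143 z[0.127 0.159] b[-0.023 0.007]
  a0.03 n153 z[0.122 0.159] b[-0.023 0.008]
  a0.04 n159 z[0.117 0.160] b[-0.024 0.019]
  a0.05 n43 z[0.132 0.147] b[-0.011 0.003]
-0.06120421225004512 0.05672492680687262
top [170 257]
  a-0.06 n4 z[0.128 0.156] b[0.019 0.023]
  a-0.05 n6 z[0.125 0.150] b[0.023 0.024]
-0.05176182548491422 -0.008871621428230291
```

View pics/held.png

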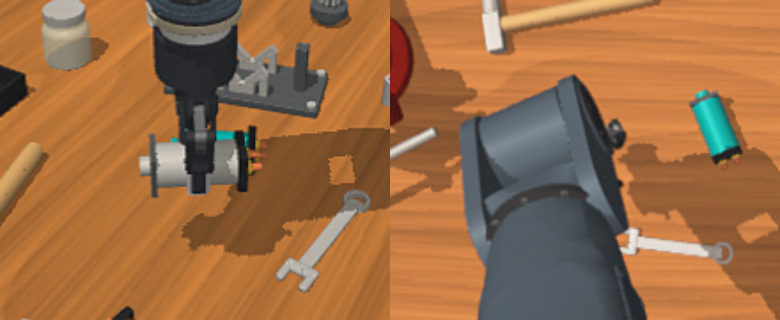

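The steel solenoid is held level at mid-cylinder (side picture, 200,163 in the crop) and centred to about 1 mm. The expected TCP height at seating is 0.039. Next I place it.

```bash
python3 - <<'E'
from h import *
R=down(103.6); c=np.array([.5588,-.0583])
manip.move_l((.454,.265,.16)); manip.move_ptp((*c,.16),R)
manip.move_l((*c,.05),None,.1); f0=manip.current_force(); print("f0",f0.round(1))
z=.05
while z>.0345:
    z-=.001 if z<.043 else .002; manip.move_l((*c,z),None,.03); f=manip.current_force()-f0
    if z<.044: print(round(z,4),f.round(1))
    if f[2]>6: break
print(manip.current_force().round(1),manip.current_ft_torque().round(2),manip.current_ee_pos(),manip.current_time())
ims=[]
p,W=cloud("side"); u=proj("side",(*c,.06))[0].astype(int)
cv2.imwrite("pics/placed.png",cv2.resize(p[u[1]-80:u[1]+80,u[0]-100:u[0]+100,::-1],None,fx=3,fy=3,interpolation=3))
E
```

```text
f0 [-0.4  0.5 -5.8]
0.042 [-0.3 -1.6  0.5]
0.041 [ 0.5 -1.  -0. ]
0.04 [0.4 0.5 0. ]
0.039 [-1.   0.9  7.9]
[-1.4  1.4  2.2] [ 0.2   0.15 -0.  ] [ 0.55917214 -0.05829067  0.03946878] 12.7167
```

View pics/placed.png

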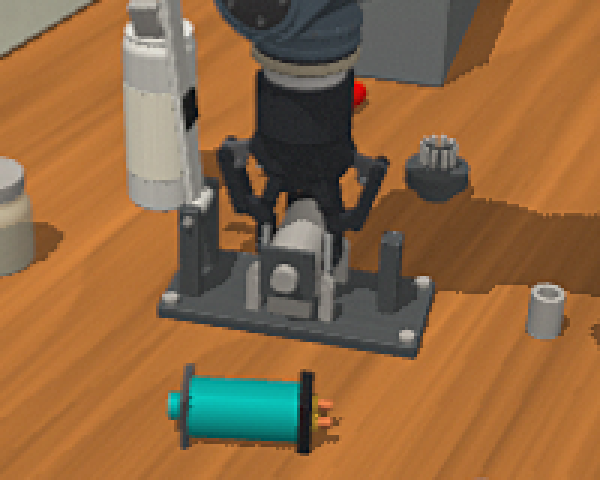

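The solenoid contacted at exactly the expected height, and the flange (285,280) hangs just outside the V plate. I'll release it, retreat and measure the strap tab.

```bash
python3 - <<'E'
from h import *
c=np.array([.5588,-.0583])
manip.set_gripper(0.75); print(manip.current_force().round(1))
manip.move_l((*c,.16),None,.12)
manip.move_ptp((.45,.15,.25),down(13.6)); manip.dwell(.1)
ex=np.array([np.cos(np.deg2rad(13.6)),np.sin(np.deg2rad(13.6))]); ey=np.array([-ex[1],ex[0]])
for n in ["side","top"]:
    p,W=cloud(n); cv2.imwrite(f"pics/{n}3.png",p[:,:,::-1]); np.save(f"W_{n}3.npy",W)
    hsv=cv2.cvtColor(p,cv2.COLOR_RGB2HSV)
    X=(W[...,:2]-c)@ex; Y=(W[...,:2]-c)@ey; z=W[...,2]
    m=(abs(X)<.05)&(abs(Y)<.09)&(z>.055)&(z<.1); a,b,h=X[m],Y[m],z[m]
    for lo in np.arange(-.08,.08,.02):
        k=(b>=lo)&(b<lo+.02)
        if k.sum()>3: print(n,"Y%.2f n%d zmax %.3f X[%.3f %.3f]"%(lo,k.sum(),np.percentile(h[k],97),*np.percentile(a[k],[2,98])))
    print("  Yext",b.min(),b.max())
    m=(X>.06)&(X<.2)&(abs(Y)<.06)&(z>.1)&(z<.33)
    for lo in np.arange(.1,.32,.02):
        k=m&(z>=lo)&(z<lo+.02)
        if k.sum()>3: print("  strap z%.2f n%d X[%.3f %.3f] Y[%.3f %.3f] zmax %.3f"%(lo,k.sum(),*np.percentile(X[k],[2,98]),*np.percentile(Y[k],[2,98]),z[k].max()))
print(manip.current_time())
E
```

```text
[-0.1  0.5 -0. ]
side Y-0.06 n17 zmax 0.081 X[-0.020 0.023]
side Y-0.04 n70 zmax 0.080 X[-0.020 0.019]
side Y-0.02 n76 zmax 0.081 X[-0.019 0.018]
side Y0.00 n85 zmax 0.080 X[-0.019 0.020]
side Y0.02 n62 zmax 0.081 X[-0.019 0.018]
side Y0.04 n212 zmax 0.080 X[-0.020 0.023]
  Yext -0.04697670832401941 0.05907402862758889
  strap z0.10 n47 X[0.088 0.094] Y[-0.012 0.017] zmax 0.120
  strap z0.12 n45 X[0.090 0.097] Y[-0.011 0.018] zmax 0.140
  strap z0.14 n43 X[0.090 0.099] Y[-0.011 0.017] zmax 0.160
  strap z0.16 n64 X[0.090 0.101] Y[-0.012 0.017] zmax 0.180
  strap z0.18 n59 X[0.092 0.103] Y[-0.010 0.016] zmax 0.199
  strap z0.20 n54 X[0.098 0.105] Y[-0.012 0.019] zmax 0.219
  strap z0.22 n106 X[0.100 0.137] Y[-0.011 0.017] zmax 0.240
  strap z0.24 n150 X[0.103 0.139] Y[-0.012 0.017] zmax 0.260
  strap z0.26 n59 X[0.105 0.112] Y[-0.013 0.019] zmax 0.279
  strap z0.28 n21 X[0.107 0.113] Y[-0.013 0.016] zmax 0.284
top Y-0.08 n11 zmax 0.064 X[-0.013 0.010]
top Y-0.06 n95 zmax 0.084 X[-0.023 0.019]
top Y-0.04 n151 zmax 0.083 X[-0.028 0.020]
top Y-0.02 n139 zmax 0.083 X[-0.023 0.019]
top Y0.00 n141 zmax 0.084 X[-0.022 0.019]
top Y0.02 n144 zmax 0.083 X[-0.027 0.020]
top Y0.04 n74 zmax 0.084 X[-0.023 0.019]
  Yext -0.06498662723156634 0.053626468496618604
  strap z0.10 n33 X[0.084 0.087] Y[-0.015 0.013] zmax 0.120
  strap z0.12 n40 X[0.086 0.093] Y[-0.016 0.013] zmax 0.140
  strap z0.14 n17 X[0.087 0.091] Y[-0.014 0.012] zmax 0.158
  strap z0.16 n37 X[0.087 0.092] Y[-0.014 0.013] zmax 0.180
  strap z0.18 n63 X[0.089 0.096] Y[-0.015 0.013] zmax 0.199
  strap z0.20 n46 X[0.095 0.100] Y[-0.016 0.013] zmax 0.220
  strap z0.22 n47 X[0.097 0.128] Y[-0.016 0.013] zmax 0.240
  strap z0.24 n90 X[0.099 0.134] Y[-0.015 0.013] zmax 0.260
  strap z0.26 n61 X[0.101 0.124] Y[-0.016 0.013] zmax 0.280
  strap z0.28 n49 X[0.104 0.110] Y[-0.016 0.012] zmax 0.288
16.1917
```

View pics/side3.png

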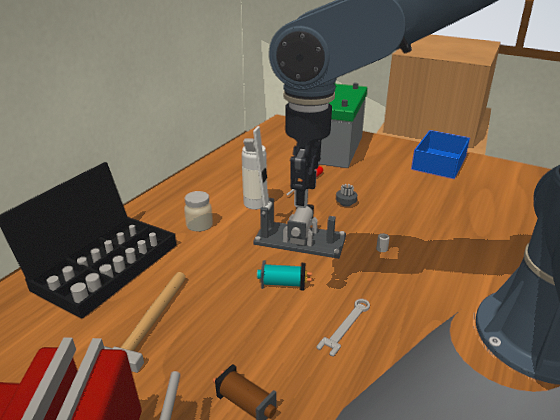

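The solenoid is seated: top at about 82 mm, X centred, Y within about 2 mm. The strap stands at about 1.68 rad, which puts the tab at fixture (0.108, 0, 0.27). Next I pinch the tab and fold the strap down along its arc.

```bash
cat >> h.py <<'E'
C=np.array([.5588,-.0583]); YAW=13.6
EX=np.array([np.cos(np.deg2rad(YAW)),np.sin(np.deg2rad(YAW))]); EY=np.array([-EX[1],EX[0]])
def fw(x,y,z): return np.array([*(C+x*EX+y*EY),z])
def tab(phi,r=.187,n=.002): return fw(.085-r*np.cos(phi)+n*np.sin(phi),0,.085+r*np.sin(phi)+n*np.cos(phi))
D=np.array([0,0,-.023])
E
python3 - <<'E'
from h import *
R=down(YAW); t=tab(1.68); print("tab",t)
manip.move_ptp((.5,.1,.34),R)
manip.set_gripper(.75)
manip.move_ptp((t[0],t[1],.335),R)
manip.move_l(t+D,None,.12); print("f",manip.current_force().round(1))
manip.set_gripper(.1,30); print("w",manip.current_grip_width()*85,manip.current_grip_force(),manip.current_force().round(1))
for phi in np.r_[np.linspace(1.68,.1,14)[1:],.05]:
    manip.move_l(tab(phi)+D,None,.12); f=manip.current_force(); print(round(phi,2),f.round(1),end=" ")
    if np.linalg.norm(f)>35: print("STOP"); break
print("\nw",manip.current_grip_width()*85,manip.current_time())
p,W=cloud("side"); u=proj("side",fw(0,0,.1))[0].astype(int)
cv2.imwrite("pics/fold.png",cv2.resize(p[u[1]-80:u[1]+80,u[0]-100:u[0]+100,::-1],None,fx=3,fy=3,interpolation=3))
E
```

```text
tab [ 0.6631581  -0.03305312  0.27066811]
f [ 0.2 -1.   0.8]
w 30.024471022259796 29.678180515766144 [-1.8  1.   5.3]
1.56 [-0.7  1.   4.8] 1.44 [-2.3  2.1  4.8] 1.32 [-2.2  1.4  3.7] 1.19 [-2.1  2.2  1.5] 1.07 [-0.8  3.  -1.6] 0.95 [ 0.7  3.6 -3.8] 0.83 [ 1.3  4.7 -4.5] 0.71 [ 0.6  5.2 -2.9] 0.59 [ 0.2  6.2 -3.5] 0.46 [ 0.   7.9 -2.2] 0.34 [-1.   6.8 -1.1] 0.22 [-0.3  6.3 -1.3] 0.1 [-1.3  6.6 -2.3] 0.05 [-1.5  7.5 -1.2] 
w 29.569115645320558 23.7583
```

View pics/fold.png

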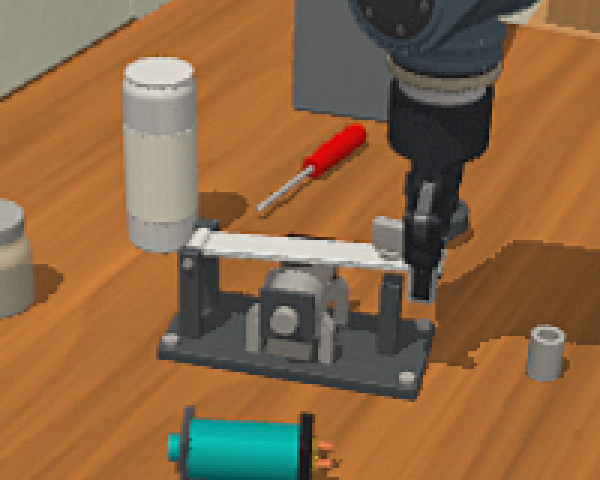

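The strap is folded nearly level and still pinched at the tab (420,255); the wing bar (390,238) lies along the strap. Now I press it down to contact, then look and release.

```bash
python3 - <<'E'
from h import *
phi=.05
while phi>-.045:
    phi-=.01; manip.move_l(tab(phi)+D,None,.03); f=manip.current_force(); print(round(phi,3),f.round(1))
    if f[2]>10: break
manip.set_gripper(.6); print(manip.current_force().round(1))
p=manip.current_ee_pos(); manip.move_l((p[0],p[1],.2),None,.15)
manip.move_ptp(fw(-.08,.22,.28),down(YAW)); manip.dwell(.05)
for n in ["side","top"]:
    p,W=cloud(n); cv2.imwrite(f"pics/{n}4.png",p[:,:,::-1]); np.save(f"W_{n}4.npy",W)
    X=(W[...,:2]-C)@EX; Y=(W[...,:2]-C)@EY; z=W[...,2]
    for lo in np.arange(-.13,.1,.015):
        k=(X>=lo)&(X<lo+.015)&(abs(Y)<.025)&(z>.083)&(z<.14)
        if k.sum()>3: print(n,"X%.3f n%d z med %.4f max %.4f Y[%.3f %.3f]"%(lo,k.sum(),np.median(z[k]),z[k].max(),*np.percentile(Y[k],[2,98])))
    k=(abs(Y)<.03)&(abs(X+.075)<.04)&(z>.102)&(z<.14)
    r=cv2.minAreaRect((np.c_[X[k],Y[k]]*1000).astype(np.float32)); print(n,"wing",k.sum(),r,"zmax",np.percentile(z[k],95))
print(manip.current_time())
E
```

```text
0.04 [-2.   7.1 -1.3]
0.03 [-2.   8.4 -1. ]
0.02 [-1.2  7.3 -0.8]
0.01 [-1.4  6.3 -0.7]
-0.0 [-2.6  6.8 -0.7]
-0.01 [-3.   7.5  0.1]
-0.02 [-2.3  6.6 -1.2]
-0.03 [-4.5  6.9  8.8]
-0.04 [-8.9  9.1 21.2]
[-0.4  0.5 -0.9]
side X-0.115 n48 z med 0.0888 max 0.0911 Y[-0.014 0.018]
side X-0.100 n70 z med 0.0891 max 0.1201 Y[-0.014 0.017]
side X-0.085 n107 z med 0.1019 max 0.1202 Y[-0.001 0.018]
side X-0.070 n98 z med 0.0998 max 0.1222 Y[-0.007 0.015]
side X-0.055 n50 z med 0.0888 max 0.0906 Y[-0.014 0.017]
side X-0.040 n50 z med 0.0885 max 0.0915 Y[-0.014 0.016]
side X-0.025 n51 z med 0.0886 max 0.0906 Y[-0.013 0.016]
side X-0.010 n50 z med 0.0886 max 0.0920 Y[-0.013 0.019]
side X0.005 n52 z med 0.0888 max 0.0910 Y[-0.013 0.018]
side X0.020 n51 z med 0.0889 max 0.0920 Y[-0.014 0.019]
side X0.035 n51 z med 0.0891 max 0.0912 Y[-0.011 0.017]
side X0.050 n48 z med 0.0890 max 0.0921 Y[-0.013 0.018]
side X0.065 n54 z med 0.0889 max 0.0943 Y[-0.024 0.025]
side X0.080 n63 z med 0.0917 max 0.0960 Y[-0.024 0.024]
side wing 108 ((-73.3599624633789, 1.7025461196899414), (16.04163932800293, 32.476322174
[... 333 characters left out ...]
op X-0.055 n75 z med 0.0903 max 0.0947 Y[-0.016 0.013]
top X-0.040 n77 z med 0.0908 max 0.0952 Y[-0.016 0.013]
top X-0.025 n75 z med 0.0906 max 0.0975 Y[-0.016 0.013]
top X-0.010 n80 z med 0.0909 max 0.0952 Y[-0.016 0.018]
top X0.005 n71 z med 0.0908 max 0.0946 Y[-0.015 0.013]
top X0.020 n76 z med 0.0907 max 0.0945 Y[-0.016 0.013]
top X0.035 n74 z med 0.0907 max 0.0975 Y[-0.016 0.013]
top X0.050 n73 z med 0.0917 max 0.0957 Y[-0.016 0.013]
top X0.065 n91 z med 0.0910 max 0.0990 Y[-0.023 0.024]
top X0.080 n92 z med 0.0933 max 0.0982 Y[-0.024 0.024]
top wing 76 ((-76.48517608642578, -1.241180419921875), (11.844635963439941, 30.612276077270508), 72.42356872558594) zmax 0.1234286688714808
28.5917
```

The strap is flat (upper face 90 mm along its whole length). The wing is at fixture (-0.075, 0), with its bar already about 18° clockwise and its top at about 121 mm. I'll grip it and turn it to its stop.

```bash
python3 - <<'E'
from h import *
w=fw(-.075,0,.094); y0=YAW+180-17.9
manip.set_gripper(.47)
manip.move_ptp((w[0],w[1],.2),down(y0))
manip.move_l(w,None,.12); print("f",manip.current_force().round(1))
manip.set_gripper(.0,40); print("w",manip.current_grip_width()*85,manip.current_grip_force(),manip.current_force().round(1),manip.current_ft_torque().round(2))
t0=manip.current_time()
for y in np.r_[np.linspace(y0,YAW+90,8)[1:],YAW+88,YAW+86]:
    manip.move_l(w,down(y),.1); f=manip.current_force();m=manip.current_ft_torque(); print(round(y-YAW-180,1),f.round(1),m.round(2),round(manip.current_time()-t0,2))
    if abs(m[2])>2.5: break
manip.dwell(.1)
manip.set_gripper(.47); manip.move_l((w[0],w[1],.2),None,.15)
manip.move_ptp(fw(-.08,.22,.28),down(YAW+90)); manip.dwell(.05)
ims=[]
for n in ["side","top"]:
    p,W=cloud(n)
    X=(W[...,:2]-C)@EX; Y=(W[...,:2]-C)@EY; z=W[...,2]
    k=(abs(Y)<.03)&(abs(X+.075)<.04)&(z>.102)&(z<.14)
    print(n,"wing",k.sum(),cv2.minAreaRect((np.c_[X[k],Y[k]]*1000).astype(np.float32)),"zmax",np.percentile(z[k],95))
    for a,b in [(-.115,-.1),(-.05,-.03),(.03,.05)]:
        k=(X>a)&(X<b)&(abs(Y)<.012)&(z>.083)&(z<.14); print("  strap z",np.median(z[k]))
    u=proj(n,fw(0,0,.09))[0].astype(int); ims.append(cv2.resize(p[u[1]-75:u[1]+75,u[0]-75:u[0]+75,::-1],(390,390),interpolation=3))
cv2.imwrite("pics/end.png",np.hstack(ims)); print(manip.current_time())
E
```

```text
f [ 0.7  0.5 -0.2]
w 11.224222290763095 45.533495619893074 [-0.3  2.7  4.7] [ 0.42  0.08 -0.02]
-28.2 [-0.4  1.9  4.7] [ 0.41 -0.01 -0.05] 0.33
-38.5 [-0.6  1.6  5.9] [ 0.41  0.06 -0.04] 0.67
-48.8 [-0.2  1.2  6.1] [ 0.34  0.16 -0.06] 1.0
-59.1 [-1.5  1.7  6.3] [ 0.29  0.13 -0.04] 1.33
-69.4 [-1.4  0.9  5.7] [ 0.27  0.22 -0.07] 1.67
-79.7 [-1.9  1.5  6.2] [ 0.23  0.29 -0.05] 2.0
-90.0 [-1.4  0.3  5.8] [ 0.22  0.25 -0.06] 2.33
-92.0 [-1.9  1.1  5.9] [0.36 0.25 0.58] 2.58
-94.0 [-0.8  1.5  7. ] [0.38 0.26 1.13] 2.83
side wing 72 ((-73.6260757446289, 3.386686325073242), (32.9379997253418, 11.62399959564209), 84.39634704589844) zmax 0.11964471697664461
  strap z 0.08886882902135154
  strap z 0.08881270511867134
  strap z 0.08929225108889449
top wing 79 ((-76.29228973388672, -1.668966293334961), (32.1517333984375, 12.1478853225708), 88.87000274658203) zmax 0.12304844380754787
  strap z 0.09016956068834345
  strap z 0.09041337882823416
  strap z 0.09052902656970603
38.2833
```

View pics/end.png

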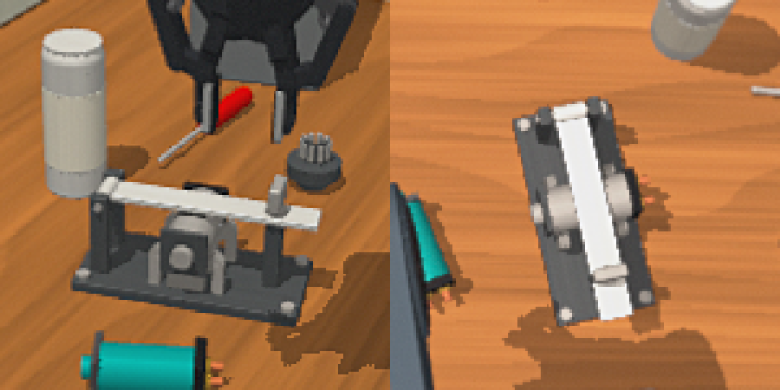

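The picture shows the solenoid seated, the strap flat and the wing bar (608,271) across the strap, with the stop torque felt at 90°. The arm is clear, so I'm handing in.

```bash
python3 -c "
from bench import manip
print(manip.sign_off())"
```

```text
the job is handed in; nothing more can be done
None
```

The job is handed in: the steel solenoid is seated in both Vs and released, the strap is folded flat onto it, and the wing is turned to its stop, at about 38 s of the 72 s allowed; `sign_off` gave no verdict.

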